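Clamp the sample jar and unscrew its cap

ROBOT

A 7-joint arm with a two-finger parallel gripper is mounted at the origin on the work surface. World frame = base frame: x ahead of the robot, y to its left, z up, the work surface at z = 0. Lengths are in m, angles in rad, forces in N, time in s.
With the tool pointing down it reaches from about 0.4 to 0.85 m from the base axis. Payload 10.4 kg.
Tool frame: the origin (TCP) lies at the very end of the fingers, on their centre line; the grasp point (between the pads) lies 19 mm behind it; z points along the fingers, y is the direction in which the jaws open and shut (so a half turn about z gives the same grasp; the last joint's range is limited). The gripper opens to 87 mm and grips with 3 to 60 N. Pads are 19 mm wide; open, the fingers measure 117 mm over their backs; the gripper's body (75 mm by 190 mm) begins 51 mm behind the grasp point.
Start: joints at [-1.254, 0.332, -0.065, 1.46, 0.022, 1.35, -0.088], TCP at [0.208, 0.589, 0.223] pointing down, gripper open.
Joint ranges: [-2.6, 2.6], [-0.5, 2.12], [-1.47, 1.34], [0.16, 2.42], [-1.27, 4.41], [0.06, 2.06], [-2.6, 2.6]. Speed limits (rad/s): [2.22, 2.22, 2.79, 2.79, 3.14, 3.14, 3.14].

INTERFACE

Orientations are given as a unit quaternion [x, y, z, w].
In Python, from bench import read_state, imaging, r gives the robot as it stands. The module is installed in compiled form; this text tells all that it offers.
- The arm moves only by the tool move_arm, never from a script. Its argument "series" is a list of rows, each a list of 4 numbers: the shift along the tool's x, y, z in m, then the turn about the tool's z in rad. In form: [[x, y, z, roll], ...]. A call has 1 to 20 rows; each row is the pose to reach, as a shift and turn from the pose commanded when the call began, along the tool's axes at that moment; what a row does not reach only later rows make up. A row lasts 1/10 s, in which the tool goes at most 50 mm and 8.59 degrees, less where a joint would pass 70% of its speed; a pose out of reach is approached as far as the arm can. A call with a gripper value outside its range is refused whole. "claw" is the gripper's target within -1 to 1 (fully open at 1, half-way at 0, shut at -1), set as the call begins (left out, the last holds). The fingers move at their own pace and stop on an object; "newtons" is the grip in N (left out, the last holds). Time passes only in rows, so rows that repeat a pose let the fingers close. It gives the time, the measured TCP pose, the force and the opening at its end, in the units of the state.
- read_state(): the state, without advancing time (a new reading comes with each control period).
- imaging.camera(name): name is "side" or "top" or "wrist"; returns (picture, depth): 420x560x3 uint8, red, green, blue; 420x560 float32, m along the optical axis (not along the pixel's ray), 0 where there is no reading.
- imaging.get_calibration(name): a dict with "camera_matrix" (3x3 intrinsics, pixels), "R" (3x3) and "t" (3): a world point X has camera coordinates R X + t. Camera axes: x right, y down, z forward; pixel columns grow to the right and rows downward; lengths in m; the calibration is good to about 2 mm. A picture is of the moment at which its call begins: read the wrist's pose just before it. get_calibration takes no time and is no camera call; for the wrist camera it gives the pose at the moment of the call.
- r.close_job(): hands the job in, once; it reports no verdict.
The state is a dict: "time": time; "joint_positions": joint angles; "joint_vel": joint speeds; "joint_torque": joint torques, N m; "ee_pos": TCP position; "eef_rot": TCP orientation; "ft_force": force on the tool from outside, world axes, zero at the start; "torque": the same for the moment, N m; "width": finger opening in m.
Only numpy, scipy, OpenCV 4.12 (cv2) and the standard library are available. Lean on these libraries where they do the work, as an engineer would, in place of code of your own. Each camera call takes 0.05 s, during which the arm holds its last target.

TASK

The amber sample jar stands loose in the grey clamping stand: first turn both orange clamp knobs clockwise to their end stops so that the jaws brace the jar. Then unscrew the jar's dark blue cap (anticlockwise) only until its thread lets go at about a quarter turn, without twisting the jar round in the jaws, lift it straight up clear of the mouth and finish while still holding it, level and still, one to four centimetres above the jar's mouth. Leave everything else on the bench where it is.

Things in the scene. Friction and masses are not known exactly. Their poses are not given: they have to be found in the camera images.
- stand: grey clamping stand fixed to the bench: base plate 120 x 290 x 12 mm, an aluminium housing (56 x 54, top 52 mm above the table) and an orange knob at each end, the jar between them. Origin under the plate's centre, on the jar's axis; y axis along its length, z up. The knobs' axes lie at y = +110 and -110 mm
- knob_left_grip (a point): captive T-shaped orange clamp knob of the stand, on the left (the stand's +y side): a bar 42 long, 14 thick and 30 tall on a 40 mm disc, on a vertical axis. The point is on the axis 81 mm above the table, at the height to grip (the disc's top is 15 mm below, the bar's top 15 mm above). Its x axis runs along the bar, z up: squeeze the bar along y. It moves with the knob
- knob_right_grip (a point): captive T-shaped orange clamp knob of the stand, on the right (the stand's -y side): a bar 42 long, 14 thick and 30 tall on a 40 mm disc, on a vertical axis. The point is on the axis 81 mm above the table, at the height to grip (the disc's top is 15 mm below, the bar's top 15 mm above). Its x axis runs along the bar, z up: squeeze the bar along y. It moves with the knob
- knob_left (a joint): angle of the left clamp knob: 0 = fully open, 1.4 rad = jaw closed, hard end stop; it grows as the knob turns clockwise seen from above, and stays where it is left. Starts at 0 to 0.3. Stiff: up to about 0.25 N m near the end
- knob_right (a joint): angle of the right clamp knob: 0 = fully open, 1.4 rad = jaw closed, hard end stop; it grows as the knob turns clockwise seen from above, and stays where it is left. Starts at 0 to 0.3. Stiff: up to about 0.25 N m near the end
- jar: loose amber glass jar, 300 g, 66 mm dia, shoulder from 70 to 84 mm above its foot, 34 mm neck with mouth at 110 mm; its foot stands in a shallow seat ring on the stand's plate, 12 mm above the table. Origin at the centre of its foot, z up. Two sprung rubber V jaws press on it at about 25 mm above its foot once the knobs are home
- jar_mouth (a point): centre of the jar's mouth (top rim of the neck), 122 mm above the table, z up
- jar_mark (a point): white paint dot on the jar's shoulder, 26 mm off its axis and 80 mm above its foot; it shows whether the jar turns
- cap_center (a point): middle of the dark blue ribbed round screw cap, 50 mm dia, 28 tall, 45 g; the point is on its axis, half-way up (120 mm above the table while screwed tight), z up. The skirt is hollow and the upper 11 mm solid; below the skirt is 10 mm of thinner neck before the jar's shoulder. Screwed on, its skirt reaches 15 mm below the mouth
- thread (a joint): turn of the cap on the jar: 0 = screwed tight, grows anticlockwise seen from above; needs about 0.4 N m all the way. The cap climbs 2 mm per rad as it turns. The thread lets go at about 1.4 rad (the cap can then be lifted off freely), so stop turning at 1.5 to 1.9 rad (about a quarter turn): over 2.1 rad counts as turned too far, and a hard stop follows at 2.3 rad. Keeps its last value once the cap is off
- jar_green: bystander, leave alone (sizes in mm): closed clear glass jar with a green cap, 60 dia x 105
- jar_white: bystander, leave alone (sizes in mm): closed amber jar with a white cap, 60 dia x 105
- beaker: bystander, leave alone (sizes in mm): clear plastic beaker, 80 dia x 95
- brush: bystander, leave alone (sizes in mm): paint brush with a wooden handle, 200 long, lying
- spatula: bystander, leave alone (sizes in mm): spatula with a black handle, 200 long, lying
- cap: the same cap, origin at the centre of its skirt's lower edge, z up, x axis along the white line on its top
Mind the look-alikes: they are no part of the job. What is shaped like the jar but purple is not meant.

How it is judged:
On the way, in this order (a step that is already met when the one before it is completed fails the run):
1. both clamp knobs turned to their end stops, the cap still tight (value of joint each of knob_left, knob_right above 1.3 rad and value of joint thread below 0.3 rad), for 0.2 s.
2. the cap is unscrewed until its thread lets go, the jar still clamped (value of joint each of knob_left, knob_right, thread above 1.3 rad), for 0.1 s.
At the end, for the whole second after the job is handed in: both knobs within 0.1 rad of their end stops; the cap held in the fingers and by nothing else, its lower edge 5 to 50 mm above the jar's mouth, its axis within 15 mm of the jar's, level within 0.2 rad and still; the jar upright in its seat and clamped (all of step 2 and value of joint thread below 2.1 rad and z of cap_center in the frame of jar_mouth between 0.019 and 0.064 m and horizontal distance between cap_center and jar_mouth below 0.015 m and angle between cap_center's own z axis and vertical below 0.2 rad and contact force between the fingers and cap above 2 N and contact force between cap and jar below 0.1 N and contact force between cap and stand below 0.1 N and linear speed of cap below 0.02 m/s and angle between jar's own z axis and vertical below 0.08 rad and height (world z) of jar_mouth below 0.127 m); the arm keeps its last pose, push and grip.
It fails at once if the cap turned on well past the point where its thread lets go (value of joint thread above 2.1 rad).
It fails at once if the jar twisted or shoved in the stand (its paint dot moved over 10 mm) (distance of jar_mark from where it was at the start of the episode above 0.01 m).
It fails at once if a bystander moved more than 30 mm (distance of any of jar_green, jar_white, beaker, brush, spatula from where it was at the start of the episode above 0.03 m).
It also fails if it takes over 61 s, if anything falls off the work surface, if the arm or the gripper's body presses on something with over 40 N, if the wrist force passes 120 N, or if a joint passes its speed limit or range.

## Working session

There is one attempt and no reset: what is moved stays moved. The work goes in short steps, Python scripts to look and compute and a tool call to move; the robot and the scene stay as the last step left them, time stands still between calls to the robot, and variables do not carry over. Pictures are saved under pics/ and viewed, and the job is handed in when it is done.

Besides the shell and the picture viewer there is one more tool, called after "Emit:" as a command line: name --pt "numbers of a row" for each row, then --argument value for the rest. move_arm: Moves the arm, as the interface text tells. Its arguments: {"type":"object","properties":{"series":{"type":"array","items":{"type":"array","items":{"type":"number"}}},"claw":{"type":"number"},"newtons":{"type":"number"}},"required":["series"]}

```bash
mkdir -p pics
python3 - <<'E'
from bench import read_state, imaging, r
import cv2, numpy as np
s=read_state(); print(s)
for n in ["side","top","wrist"]:
    c=imaging.get_calibration(n); print(n,c)
    p,d=imaging.camera(n); cv2.imwrite(f"pics/{n}0.png",p[:,:,::-1]); np.savez(f"{n}0.npz",p=p,d=d,K=c["camera_matrix"],R=c["R"],t=c["t"])
E
```

```text
{'time': 0.0, 'joint_positions': array([-1.25358739,  0.33288409, -0.06470678,  1.46093314,  0.02161295,
        1.34989805, -0.08847888]), 'joint_vel': array([ 0.00021226, -0.00359322, -0.00066424,  0.00056522, -0.0015513 ,
        0.00070902, -0.002614  ]), 'joint_torque': array([ 3.66361364e-04, -6.23249531e+01,  2.47647031e-02, -3.89892054e+01,
       -6.13591075e-02,  3.96296207e-02,  1.65703541e-04]), 'ee_pos': array([0.20819458, 0.58889719, 0.22175023]), 'eef_rot': array([ 1.69062926e-01,  9.85605001e-01, -7.08452067e-04, -8.29505180e-05]), 'ft_force': array([-0.36513021, -0.66284193, -0.2528254 ]), 'torque': array([ 0.00700085,  0.01453149, -0.03047612]), 'width': 0.08675635966495329}
side {'camera_matrix': array([[421.34902643,   0.        , 281.37097118],
       [  0.        , 421.34902643, 210.56005262],
       [  0.        ,   0.        ,   1.        ]]), 'R': array([[ 0.9832564 , -0.18219482,  0.00345016],
       [-0.08797283, -0.49117632, -0.86660637],
       [ 0.15958583,  0.85179274, -0.49898046]]), 't': array([-0.525995  ,  0.13339277,  0.98489153])}
top {'camera_matrix': array([[461.50353106,   0.        , 273.94331245],
       [  0.        , 461.50353106, 219.95559597],
       [  0.        ,   0.        ,   1.        ]]), 'R': array([[ 0.00520074, -0.99987081, -0.01520892],
       [-0.99645361, -0.00390444, -0.08405327],
       [ 0.08398303,  0.01559213, -0.99634519]]), 't': array([-0.00409457,  0.53519439,  1.45181193])}
wrist {'camera_matrix': array([[358.98708202,   0.        , 282.94002242],
       [  0.        , 358.98708202, 207.57564945],
       [  0.        ,   0.        ,   1.        ]]), 'R': array([[ 3.33066540e-01,  9.42903185e-01, -5.13107481e-04],
       [ 9.09400685e-01, -3.21088414e-01,  2.64372134e-01],
       [ 2.49112574e-01, -8.85201323e-02, -9.64420609e-01]]), 't': array([-0.62473942, -0.03036247,  0.39028384])}
```

View pics/side0.png

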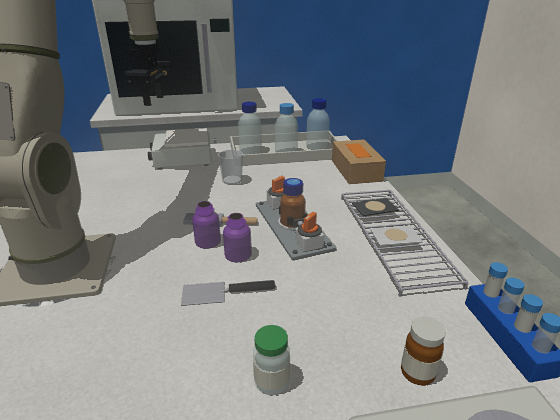

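View pics/top0.png

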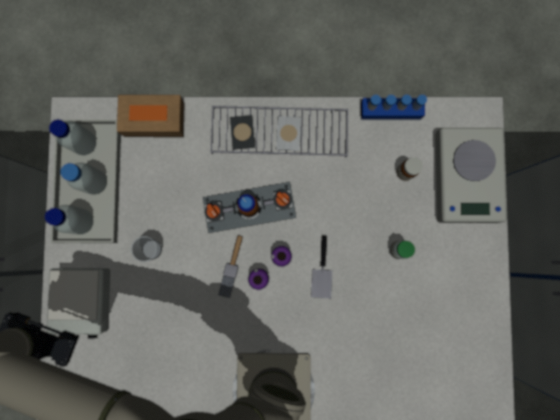

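View pics/wrist0.png

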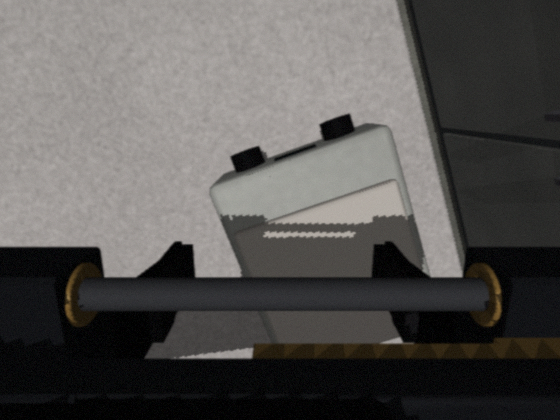

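```bash
cat > h.py <<'E'
import numpy as np, cv2
def load(n): z=np.load(n+".npz"); return [z[k] for k in("p","d","K","R","t")]
def ray(u,v,z,K,R,t):
    d=R.T@np.linalg.inv(K)@np.array([u,v,1.]); c=-R.T@t
    return c+d*(z-c[2])/d[2]
def pts(m,d,K,R,t):
    v,u=np.nonzero(m&(d>0)); D=d[v,u]
    C=np.linalg.inv(K)@np.vstack([u,v,np.ones_like(u)])*D
    return (R.T@(C-t[:,None])).T
E
python3 - <<'E'
from h import *
for n,ms in (("top0",[(190,180,310,240)]),("side0",[(250,170,340,260)])):
    p,d,K,R,t=load(n); hsv=cv2.cvtColor(p,cv2.COLOR_RGB2HSV)
    x0,y0,x1,y1=ms[0]; roi=np.zeros(d.shape,bool); roi[y0:y1,x0:x1]=1
    cv2.imwrite(f"pics/{n}crop.png",cv2.resize(p[y0:y1,x0:x1,::-1],None,fx=6,fy=6,interpolation=cv2.INTER_CUBIC))
    for nm,lo,hi,z in (("orange",(3,150,110),(14,255,255),.096),("blue",(100,120,40),(125,255,255),.134)):
        m=(cv2.inRange(hsv,lo,hi)>0)&roi
        k,l,st,c=cv2.connectedComponentsWithStats(m.astype(np.uint8))
        for i in range(1,k):
            if st[i,4]<15: continue
            P=pts(l==i,d,K,R,t); zt=np.percentile(P[:,2],90)
            Q=P[P[:,2]>zt-.012]
            r=cv2.minAreaRect((l==i).nonzero()[1][:,None].astype(np.float32).repeat(2,1)) if 0 else None
            print(n,nm,st[i],c[i].round(1),"ray",ray(*c[i],z,K,R,t).round(4),"top med",((Q.max(0)+Q.min(0))/2).round(4),"zmax",P[:,2].max().round(3),len(Q))
            # PCA
            X=Q[:,:2]-Q[:,:2].mean(0); w,V=np.linalg.eigh(X.T@X/len(X)); print("   pca",np.degrees(np.arctan2(V[1,1],V[0,1])).round(1),np.sqrt(12*w).round(4))
E
```

```text
top0 orange [277 193  11  12  86] [281.3 198.3] ray [ 0.5954 -0.0247  0.096 ] top med [ 0.598  -0.0285  0.0935] zmax 0.101 35
   pca 47.4 [0.0146 0.0292]
top0 orange [207 205   9  12  60] [209.9 210.8] ray [0.5563 0.1924 0.096 ] top med [0.5572 0.1897 0.0929] zmax 0.1 37
   pca -148.2 [0.0137 0.0343]
top0 blue [238 194  17  17 220] [246.  202.2] ray [0.5783 0.0797 0.134 ] top med [0.579  0.0801 0.1341] zmax 0.142 212
   pca -178.6 [0.0426 0.0439]
side0 orange [272 176  12  17  69] [276.4 184.5] ray [0.5485 0.1491 0.096 ] top med [0.558  0.185  0.0917] zmax 0.098 32
   pca -145.7 [0.0125 0.0466]
side0 orange [302 212  16  20 138] [308.7 223.5] ray [ 0.5872 -0.0639  0.096 ] top med [ 0.5979 -0.0307  0.0915] zmax 0.098 55
   pca 45.3 [0.0128 0.0463]
side0 blue [284 178  18   9 112] [292.6 182.2] ray [0.5783 0.079  0.134 ] top med [0.578  0.0786 0.135 ] zmax 0.138 111
   pca 141.7 [0.0385 0.0418]
```

View pics/top0crop.png

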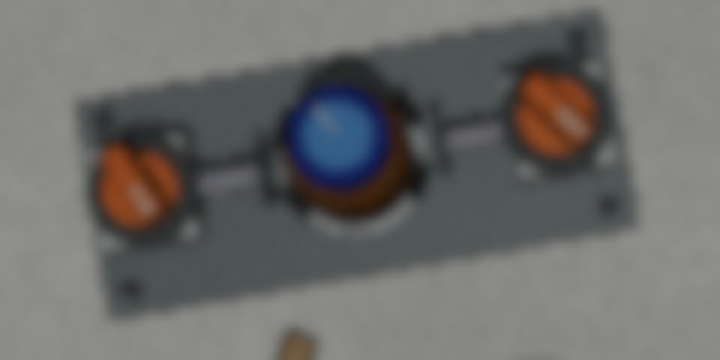

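View pics/side0crop.png

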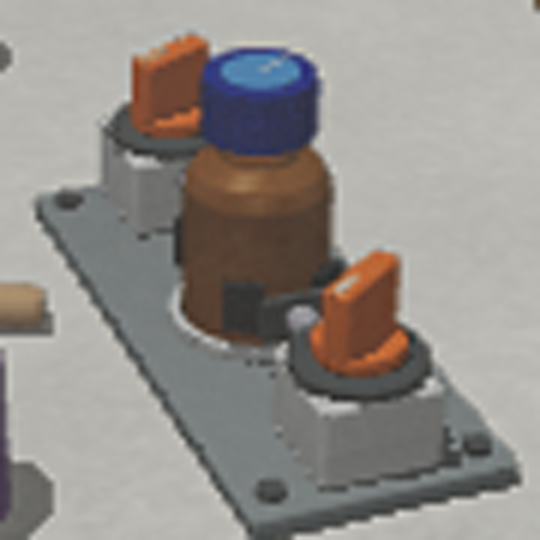

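Top view: the candidates for the target cap are the blue cap on the amber jar in the stand (246,202), the purple jars (258,279) and (282,256), the white-capped amber jar (411,168), and the blue-capped bottles at the left (62,130; 71,172; 56,217). I choose the jar at (246,202), which stands between the two orange knobs (210,211) and (281,198). The crops confirm it. Jar axis is about (0.578, 0.080). The knobs are 0.221 m apart against 0.220 expected, and their tops read about 0.096–0.1 m, so the fit is good.

```bash
cat >> h.py <<'E'
from scipy.spatial.transform import Rotation as Ro
def rel(s,target,xang=None):
    R=Ro.from_quat(s["eef_rot"]).as_matrix()
    sh=R.T@(np.array(target)-s["ee_pos"])
    a=np.degrees(np.arctan2(R[1,0],R[0,0]))
    print("tool x deg",a.round(2),"pos",s["ee_pos"].round(4),"shift",sh.round(4), "roll", None if xang is None else np.round(np.radians(a-xang),3),"tilt",R[:,2].round(4), "F",s["ft_force"].round(1),"w",round(s["width"],4),"t",s["time"],"q",s["joint_positions"].round(2), "T",s["torque"].round(2))
E
python3 - <<'E'
from h import *
from bench import read_state
rel(read_state(),[.557,.188,.19],-147)
p,d,K,R,t=load("wrist0")
c=-R.T@t; print(c, c-np.array([.208,.589,.222]))
E
```

```text
tool x deg 160.54 pos [0.2082 0.589  0.2219] shift [-0.4625 -0.2618  0.0322] roll 5.368 tilt [-3.e-04 -1.e-03 -1.e+00] F [-0.6 -0.5 -0.3] w 0.0872 t 0.15 q [-1.25  0.33 -0.06  1.46  0.02  1.35 -0.09] T [-0.01  0.    0.08]
[0.13846683 0.61386773 0.38410421] [-0.06953317  0.02486773  0.16210421]
```

Emit:
move_arm --pt "-0.01 -0.005 0 -0.02" --pt "-0.03 -0.017 0 -0.06" --pt "-0.055 -0.03 0 -0.11" --pt "-0.085 -0.048 0 -0.17" --pt "-0.115 -0.065 0 -0.23" --pt "-0.145 -0.082 0 -0.29" --pt "-0.175 -0.1 0 -0.35" --pt "-0.205 -0.116 0 -0.41" --pt "-0.235 -0.133 0 -0.47" --pt "-0.265 -0.15 0 -0.53" --pt "-0.295 -0.167 0 -0.59" --pt "-0.325 -0.184 0 -0.65" --pt "-0.355 -0.2 0 -0.71" --pt "-0.385 -0.218 0.005 -0.77" --pt "-0.415 -0.235 0.01 -0.83" --pt "-0.44 -0.25 0.015 -0.88" --pt "-0.455 -0.258 0.02 -0.91" --pt "-0.4625 -0.2618 0.02 -0.915" --pt "-0.4625 -0.2618 0.02 -0.915" --pt "-0.4625 -0.2618 0.02 -0.915" --claw 1

```text
time: 2.15
ee_pos: [0.5566, 0.1895, 0.2027]
eef_rot: [-0.284, 0.959, 0.0, 0.0]
ft_force: [0.8, -0.1, -0.0]
width: 0.0871
```

```bash
cat > snap.py <<'E'
import sys
from h import *
from bench import read_state, imaging
n,tag=sys.argv[1:3]
s=read_state(); rel(s,s["ee_pos"])
c=imaging.get_calibration(n); p,d=imaging.camera(n); cv2.imwrite(f"pics/{tag}.png",p[:,:,::-1]); np.savez(f"{tag}.npz",p=p,d=d,K=c["camera_matrix"],R=c["R"],t=c["t"])
E
python3 snap.py wrist w1
```

```text
tool x deg -147.02 pos [0.5566 0.1895 0.2027] shift [0. 0. 0.] roll None tilt [-1.e-04  7.e-04 -1.e+00] F [ 0.8 -0.1 -0. ] w 0.0871 t 2.15 q [-0.57  0.26  0.19  1.6  -0.05  1.28  1.78] T [ 0.13  0.1  -0.04]
```

View pics/w1.png

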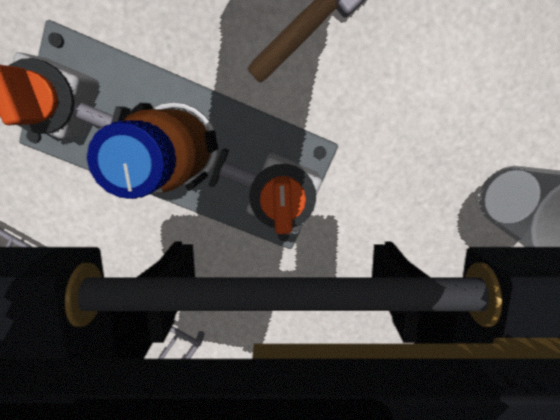

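The wrist view shows the left knob at (283,205) with its bar nearly upright in the picture, so it is aligned with tool x. The right knob is at (25,95) and the cap at (131,160).

```bash
cat > meas.py <<'E'
import sys
from h import *
from bench import read_state
def meas(tag):
    p,d,K,R,t=load(tag); hsv=cv2.cvtColor(p,cv2.COLOR_RGB2HSV)
    for nm,lo,hi,zl in (("orange",(3,150,70),(14,255,255),.09),("blue",(100,120,40),(125,255,255),.128)):
        m=(cv2.inRange(hsv,lo,hi)>0)
        k,l,st,c=cv2.connectedComponentsWithStats(m.astype(np.uint8))
        for i in range(1,k):
            if st[i,4]<150: continue
            P=pts(l==i,d,K,R,t); Q=P[(P[:,2]>zl)&(P[:,2]<zl+.018)]
            if len(Q)<30: continue
            rc=cv2.minAreaRect((Q[:,:2]*1000).astype(np.float32))
            bx=cv2.boxPoints(rc); e=[bx[1]-bx[0],bx[2]-bx[1]]; e=max(e,key=np.linalg.norm)
            X=Q[:,:2]-Q[:,:2].mean(0); w,V=np.linalg.eigh(X.T@X/len(X))
            print(nm,c[i].round(0),"ctr",np.round(rc[0],1),"size",np.round(rc[1],1),"rect ang",np.degrees(np.arctan2(e[1],e[0])).round(1),"pca",np.degrees(np.arctan2(V[1,1],V[0,1])).round(1),"z",np.median(Q[:,2]).round(4),len(Q))
if __name__=="__main__": meas(sys.argv[1])
E
python3 meas.py w1
```

```text
orange [24. 95.] ctr [596.4 -23.3] size [39.7 13.2] rect ang 44.2 pca -144.0 z 0.0951 793
orange [169. 138.] ctr [566.   90.7] size [57.4 31.4] rect ang 53.9 pca 54.5 z 0.0918 826
orange [283. 203.] ctr [557.2 190.9] size [41.6 14. ] rect ang 35.3 pca -144.2 z 0.0958 799
blue [129. 157.] ctr [575.9  83.6] size [48.8 49.8] rect ang -57.0 pca 129.1 z 0.1347 4626
```

Run:
```python
from h import *
from bench import read_state
rel(read_state(),[.557,.1903,.072],-144.7)
```

```text
tool x deg -146.98 pos [0.5565 0.1897 0.2028] shift [-7.000e-04  1.000e-04  1.308e-01] roll -0.04 tilt [-0.e+00  8.e-04 -1.e+00] F [-0.7 -0.9 -0.8] w 0.0871 t 2.2 q [-0.57  0.26  0.19  1.6  -0.05  1.28  1.78] T [0.09 0.02 0.01]
```

Emit:
move_arm --pt "-0.0007 0 0.01 -0.02" --pt "-0.0007 0 0.03 -0.04" --pt "-0.0007 0 0.05 -0.04" --pt "-0.0007 0 0.07 -0.04" --pt "-0.0007 0 0.085 -0.04" --pt "-0.0007 0 0.1 -0.04" --pt "-0.0007 0 0.11 -0.04" --pt "-0.0007 0 0.118 -0.04" --pt "-0.0007 0 0.124 -0.04" --pt "-0.0007 0 0.128 -0.04" --pt "-0.0007 0 0.1305 -0.04" --pt "-0.0007 0 0.1305 -0.04"

```text
time: 3.4
ee_pos: [0.5577, 0.1887, 0.072]
eef_rot: [-0.303, 0.953, 0.0, 0.0]
ft_force: [0.3, 0.2, 0.3]
width: 0.0871
```

Emit:
move_arm --pt "0 0 0 0" --pt "0 0 0 0" --pt "0 0 0 0" --pt "0 0 0 0" --pt "0 0 0 0" --pt "0 0 0 0" --pt "0 0 0 0" --pt "0 0 0 0" --pt "0 0 0 0" --pt "0 0 0 0" --claw -1 --newtons 40

```text
time: 4.4
ee_pos: [0.5576, 0.1888, 0.072]
eef_rot: [-0.303, 0.953, 0.0, -0.0]
ft_force: [-4.0, 5.3, 2.1]
width: 0.0149
```

```bash
python3 snap.py wrist w2;python3 meas.py w2
```

```text
tool x deg -144.75 pos [0.5576 0.1888 0.072 ] shift [0. 0. 0.] roll None tilt [-1.e-04  2.e-04 -1.e+00] F [-4.   5.3  2.1] w 0.0149 t 4.4 q [-0.55  0.38  0.17  1.74 -0.08  1.03  1.84] T [1.58 1.14 0.  ]
orange [ 81. 160.] ctr [566.   91.4] size [57.5 32.8] rect ang 53.0 pca 53.2 z 0.0924 4504
orange [284. 245.] ctr [546.4 183.4] size [15.9 13.7] rect ang 35.3 pca -148.5 z 0.0955 970
orange [284. 320.] ctr [569.3 199.8] size [10.6 12.9] rect ang -54.2 pca 126.9 z 0.096 537
blue [ 32. 195.] ctr [568.1 101. ] size [42.3 12.9] rect ang 26.8 pca -152.7 z 0.1338 4124
```

View pics/w2.png

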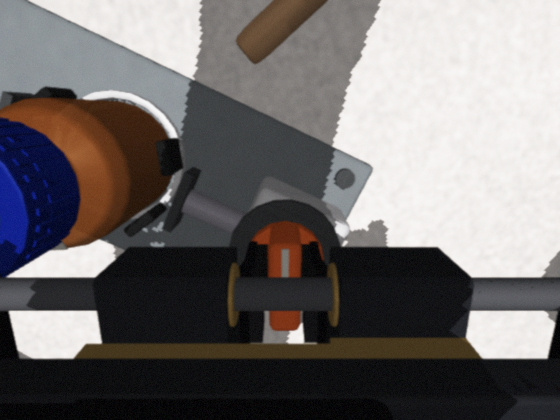

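The wrist view shows the bar between the pads at (285,280). Opening is 14.9 mm against a 14 mm bar. I turn clockwise, which is positive roll.

Emit:
move_arm --pt "0 0.001 0 0.03" --pt "0 0.001 0 0.09" --pt "0 0.001 0 0.15" --pt "0 0.001 0 0.21" --pt "0 0.001 0 0.27" --pt "0 0.001 0 0.33" --pt "0 0.001 0 0.39" --pt "0 0.001 0 0.45" --pt "0 0.001 0 0.51" --pt "0 0.001 0 0.57" --pt "0 0.001 0 0.63" --pt "0 0.001 0 0.69" --pt "0 0.001 0 0.75" --pt "0 0.001 0 0.81" --pt "0 0.001 0 0.87" --pt "0 0.001 0 0.93" --pt "0 0.001 0 0.98" --pt "0 0.001 0 1.0" --pt "0 0.001 0 1.0"

```text
time: 6.35
ee_pos: [0.557, 0.1915, 0.0721]
eef_rot: [0.191, 0.982, 0.001, 0.0]
ft_force: [0.5, 5.0, -2.2]
width: 0.014
```

```bash
python3 snap.py wrist w3;python3 meas.py w3
```

```text
tool x deg 158.01 pos [0.557  0.1915 0.0721] shift [0. 0. 0.] roll None tilt [ 5.e-04  2.e-03 -1.e+00] F [ 0.5  5.  -2.2] w 0.014 t 6.35 q [-0.69  0.39  0.35  1.75 -0.15  1.03  0.9 ] T [ 1.16 -0.17  0.06]
orange [282. 245.] ctr [543.  192.4] size [22.5 15.7] rect ang 67.0 pca 164.2 z 0.0955 919
orange [283. 320.] ctr [570.9 186. ] size [13.4 10.7] rect ang 66.6 pca 66.6 z 0.0959 553
orange [ 71. 342.] ctr [550.6  84.9] size [22.2  5.8] rect ang 76.0 pca 86.6 z 0.0911 254
```

Emit:
move_arm --pt "0 0 0 0.03" --pt "0 0 0 0.06" --pt "0 0 0 0.09" --pt "0 0 0 0.12" --pt "0 0 0 0.14" --pt "0 0 0 0.16" --pt "0 0 0 0.16"

```text
time: 7.1
ee_pos: [0.5571, 0.1918, 0.0721]
eef_rot: [0.268, 0.963, 0.001, 0.0]
ft_force: [1.7, 6.5, -2.9]
width: 0.0136
```

```bash
python3 snap.py wrist w4
```

```text
tool x deg 148.92 pos [0.5571 0.1918 0.0721] shift [0. 0. 0.] roll None tilt [ 9.0e-04  2.1e-03 -1.0e+00] F [ 1.7  6.5 -2.9] w 0.0136 t 7.1 q [-0.71  0.39  0.37  1.75 -0.17  1.03  0.75] T [ 1.31 -0.33  0.68]
```

Emit:
move_arm --pt "0 0 0 0.03" --pt "0 0 0 0.06" --pt "0 0 0 0.06" --pt "0 0 0 0.06"

```text
time: 7.55
ee_pos: [0.5569, 0.1919, 0.0721]
eef_rot: [0.296, 0.955, 0.001, -0.0]
ft_force: [0.6, 5.3, -1.8]
width: 0.0145
```

```bash
python3 snap.py wrist w5; python3 meas.py w5
```

```text
tool x deg 145.55 pos [0.5569 0.1919 0.0721] shift [0. 0. 0.] roll None tilt [ 5.e-04  2.e-03 -1.e+00] F [ 0.6  5.3 -1.8] w 0.0145 t 7.55 q [-0.72  0.4   0.38  1.75 -0.17  1.03  0.69] T [ 1.25 -0.09  0.97]
orange [283. 245.] ctr [545.9 198.2] size [13.5 16.3] rect ang -30.4 pca 170.6 z 0.0955 926
orange [286. 320.] ctr [569.9 183.9] size [12.9 11.2] rect ang 56.4 pca 52.9 z 0.096 562
```

View pics/w5.png

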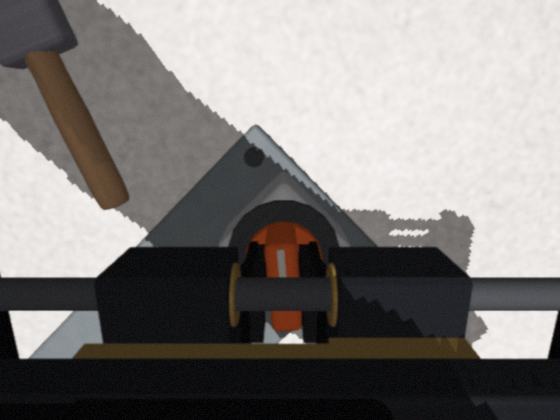

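Yaw torque rises to 0.97 N m while the bar stays at −30.4° and the tool moves on to −34.5°, so the left knob is at its stop. I relax the twist, release and lift.

Emit:
move_arm --pt "0 0 0 -0.03" --pt "0 0 0 -0.065" --pt "0 0 0 -0.065"

```text
time: 7.9
ee_pos: [0.5569, 0.1919, 0.0721]
eef_rot: [0.265, 0.964, 0.001, -0.0]
ft_force: [0.4, 7.1, -2.3]
width: 0.0142
```

Emit:
move_arm --pt "0 0 0 0" --pt "0 0 0 0" --pt "0 0 0 0" --pt "0 0 0 0" --pt "0 0 0 0" --pt "0 0 0 0" --pt "0 0 -0.01 0" --pt "0 0 -0.03 0" --pt "0 0 -0.055 0" --pt "0 0 -0.085 0" --pt "0 0 -0.11 0" --pt "0 0 -0.125 0" --pt "0 0 -0.13 0" --pt "0 0 -0.13 0" --claw 1

```text
time: 9.3
ee_pos: [0.5571, 0.1896, 0.2022]
eef_rot: [0.267, 0.964, 0.0, 0.0]
ft_force: [-0.1, -0.2, -0.5]
width: 0.0869
```

```bash
python3 snap.py wrist w6; python3 meas.py w6
python3 - <<'E'
from h import *
from bench import read_state
rel(read_state(),[.598,-.0275,.202],45)
E
```

```text
tool x deg 149.08 pos [0.5571 0.1896 0.2022] shift [0. 0. 0.] roll None tilt [ 3.e-04  3.e-04 -1.e+00] F [-0.1 -0.2 -0.5] w 0.0869 t 9.3 q [-0.74  0.27  0.4   1.61 -0.11  1.28  0.71] T [0.05 0.06 0.01]
orange [285. 202.] ctr [556.7 191.5] size [13.8 41.3] rect ang -28.9 pca 151.1 z 0.0958 770
orange [203. 269.] ctr [569.3 106.7] size [16.7 12.4] rect ang 51.8 pca -157.7 z 0.0922 218
blue [184. 329.] ctr [590.1  84.7] size [23.3 42.6] rect ang -65.8 pca 107.1 z 0.1347 1009
tool x deg 149.08 pos [0.5568 0.1894 0.2012] shift [-0.1469 -0.1649 -0.0007] roll 1.816 tilt [-9.e-04 -3.e-04 -1.e+00] F [ 0.2  1.  -0.7] w 0.0871 t 9.35 q [-0.74  0.27  0.4   1.61 -0.11  1.28  0.71] T [-0.01 -0.01  0.04]
```

View pics/w6.png

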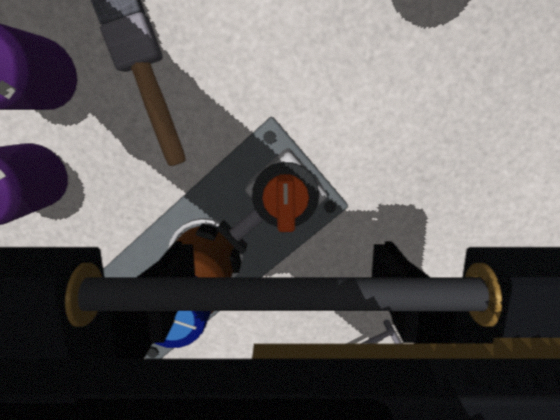

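The left knob at (285,202) stays at −28.9°. That is 64° turned, and −40° in the stand frame fits a ±40° travel. Next, the right knob.

Emit:
move_arm --pt "-0.005 -0.005 0 0.05" --pt "-0.015 -0.015 0 0.15" --pt "-0.025 -0.027 0 0.27" --pt "-0.036 -0.04 0 0.4" --pt "-0.047 -0.052 0 0.53" --pt "-0.057 -0.064 0 0.66" --pt "-0.068 -0.076 0 0.79" --pt "-0.078 -0.087 0 0.92" --pt "-0.089 -0.1 0 1.05" --pt "-0.1 -0.112 0 1.18" --pt "-0.11 -0.124 0 1.31" --pt "-0.12 -0.135 0 1.44" --pt "-0.13 -0.146 0 1.57" --pt "-0.138 -0.155 0 1.69" --pt "-0.144 -0.162 0 1.77" --pt "-0.147 -0.165 0 1.815" --pt "-0.147 -0.165 0 1.815" --pt "-0.147 -0.165 0 1.815"

```text
time: 11.15
ee_pos: [0.5979, -0.0273, 0.201]
eef_rot: [0.923, 0.384, -0.001, -0.0]
ft_force: [-0.2, 0.8, 0.3]
width: 0.0872
```

```bash
python3 snap.py wrist w7; python3 meas.py w7
```

```text
tool x deg 45.17 pos [ 0.5979 -0.0273  0.201 ] shift [0. 0. 0.] roll None tilt [-1.6e-03 -3.0e-04 -1.0e+00] F [-0.2  0.8  0.3] w 0.0872 t 11.15 q [-0.64  0.35  0.77  1.6  -0.25  1.3  -0.62] T [-0.07  0.06 -0.03]
orange [37. 35.] ctr [559.3 189.7] size [14. 38.] rect ang -28.2 pca 156.2 z 0.0956 1145
orange [188. 124.] ctr [587.3  68.4] size [57.1 24.2] rect ang 35.7 pca -137.3 z 0.0917 702
orange [282. 196.] ctr [596.5 -24.4] size [41.7 13.5] rect ang 45.3 pca 45.1 z 0.0956 805
blue [140. 122.] ctr [578.4  81.9] size [49.5 49. ] rect ang 19.9 pca 148.7 z 0.1347 4929
```

View pics/w7.png

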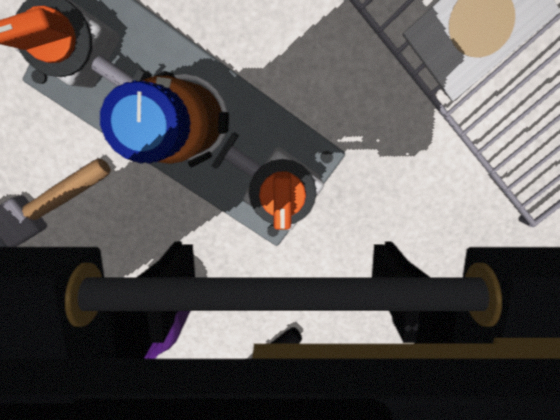

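The right knob is at (282,196), bar 41.7 × 13.5 mm at 45.3°, at (0.5965, −0.0244). That is 219 mm from the left knob, as it should be.

Run:
```python
from h import *
from bench import read_state
rel(read_state(),[.5967,-.0247,.072],45.3)
```

```text
tool x deg 45.18 pos [ 0.598  -0.0271  0.2013] shift [ 0.0009 -0.0025  0.1293] roll -0.002 tilt [-0.0012 -0.     -1.    ] F [ 0.9  0.4 -0.4] w 0.0867 t 11.2 q [-0.64  0.35  0.77  1.6  -0.25  1.3  -0.62] T [-0.09  0.13 -0.04]
```

Emit:
move_arm --pt "0.0009 -0.0025 0.01 0" --pt "0.0009 -0.0025 0.03 0" --pt "0.0009 -0.0025 0.05 0" --pt "0.0009 -0.0025 0.07 0" --pt "0.0009 -0.0025 0.085 0" --pt "0.0009 -0.0025 0.1 0" --pt "0.0009 -0.0025 0.11 0" --pt "0.0009 -0.0025 0.118 0" --pt "0.0009 -0.0025 0.124 0" --pt "0.0009 -0.0025 0.128 0" --pt "0.0009 -0.0025 0.129 0" --pt "0.0009 -0.0025 0.129 0"

```text
time: 12.4
ee_pos: [0.5974, -0.0252, 0.0733]
eef_rot: [0.924, 0.383, 0.0, 0.0]
ft_force: [0.6, 0.0, 1.1]
width: 0.0872
```

Emit:
move_arm --pt "0 0 0 0" --pt "0 0 0 0" --pt "0 0 0 0" --pt "0 0 0 0" --pt "0 0 0 0" --pt "0 0 0 0" --pt "0 0 0 0" --pt "0 0 0 0" --claw -1 --newtons 40

```text
time: 13.2
ee_pos: [0.5973, -0.0252, 0.073]
eef_rot: [0.924, 0.383, 0.0, -0.0]
ft_force: [-0.1, -1.1, -0.7]
width: 0.031
```

```bash
python3 snap.py wrist w8
```

```text
tool x deg 45.08 pos [ 0.5973 -0.0252  0.073 ] shift [0. 0. 0.] roll None tilt [ 0.e+00  1.e-04 -1.e+00] F [-0.1 -1.1 -0.7] w 0.031 t 13.2 q [-0.59  0.48  0.71  1.73 -0.35  1.06 -0.55] T [-0.1   0.12  0.09]
```

Not shut yet.

Emit:
move_arm --pt "0 0 0 0" --pt "0 0 0 0" --pt "0 0 0 0" --pt "0 0 0 0"

```text
time: 13.65
ee_pos: [0.598, -0.026, 0.0731]
eef_rot: [0.924, 0.383, 0.001, 0.001]
ft_force: [4.3, -3.3, -3.4]
width: 0.0133
```

```bash
python3 snap.py wrist w9
```

```text
tool x deg 45.06 pos [ 0.598  -0.026   0.0731] shift [0. 0. 0.] roll None tilt [ 0.0019 -0.0011 -1.    ] F [ 4.3 -3.3 -3.4] w 0.0133 t 13.65 q [-0.59  0.48  0.71  1.73 -0.35  1.06 -0.55] T [-0.58 -0.86  0.16]
```

View pics/w9.png

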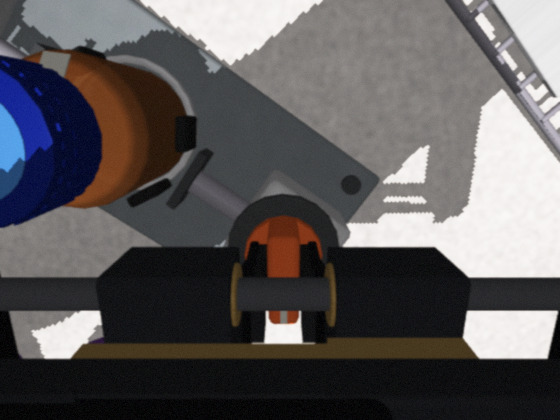

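The right bar is held between the pads at (284,290), opening 13.3 mm. I turn it clockwise about 1.3 rad.

Emit:
move_arm --pt "0 0.001 0 0.03" --pt "0 0.001 0 0.09" --pt "0 0.001 0 0.16" --pt "0 0.001 0 0.23" --pt "0 0.001 0 0.3" --pt "0 0.001 0 0.37" --pt "0 0.001 0 0.44" --pt "0 0.001 0 0.51" --pt "0 0.001 0 0.58" --pt "0 0.001 0 0.65" --pt "0 0.001 0 0.72" --pt "0 0.001 0 0.79" --pt "0 0.001 0 0.86" --pt "0 0.001 0 0.93" --pt "0 0.001 0 1.0" --pt "0 0.001 0 1.07" --pt "0 0.001 0 1.13" --pt "0 0.001 0 1.18" --pt "0 0.001 0 1.2" --pt "0 0.001 0 1.2"

```text
time: 15.7
ee_pos: [0.5981, -0.0257, 0.0731]
eef_rot: [0.979, -0.205, 0.0, -0.0]
ft_force: [0.4, 1.1, 0.0]
width: 0.0139
```

```bash
python3 snap.py wrist w10
```

```text
tool x deg -23.68 pos [ 0.5981 -0.0257  0.0731] shift [0. 0. 0.] roll None tilt [ 1.e-04  2.e-04 -1.e+00] F [0.4 1.1 0. ] w 0.0139 t 15.7 q [-0.77  0.58  0.97  1.74 -0.53  1.11 -1.61] T [ 0.09 -0.01  0.05]
```

Emit:
move_arm --pt "0 0 0 0.03" --pt "0 0 0 0.06" --pt "0 0 0 0.09" --pt "0 0 0 0.12" --pt "0 0 0 0.15" --pt "0 0 0 0.17" --pt "0 0 0 0.17" --pt "0 0 0 0.17"

```text
time: 16.55
ee_pos: [0.598, -0.0257, 0.0731]
eef_rot: [0.958, -0.287, -0.0, -0.0]
ft_force: [-0.4, 1.6, 3.4]
width: 0.0141
```

```bash
python3 snap.py wrist w11; python3 meas.py w11
```

```text
tool x deg -33.37 pos [ 0.598  -0.0257  0.0731] shift [0. 0. 0.] roll None tilt [-0.e+00  2.e-04 -1.e+00] F [-0.4  1.6  3.4] w 0.0141 t 16.55 q [-0.79  0.6   1.01  1.74 -0.56  1.12 -1.76] T [0.36 0.16 0.91]
orange [282. 244.] ctr [606.6 -30.8] size [13.8 19.7] rect ang -29.0 pca 153.9 z 0.0957 1384
```

Torque is 0.91 N m and the bar stays at −29°, so the right knob is at its stop. I relax, release and lift.

Emit:
move_arm --pt "0 0 0 -0.03" --pt "0 0 0 -0.065" --pt "0 0 0 -0.065"

```text
time: 16.9
ee_pos: [0.598, -0.0257, 0.0731]
eef_rot: [0.967, -0.256, -0.0, -0.0]
ft_force: [-0.3, 1.9, 2.8]
width: 0.0138
```

Emit:
move_arm --pt "0 0 0 0" --pt "0 0 0 0" --pt "0 0 0 0" --pt "0 0 0 0" --pt "0 0 0 0" --pt "0 0 0 0" --pt "0 0 -0.01 0" --pt "0 0 -0.03 0" --pt "0 0 -0.055 0" --pt "0 0 -0.085 0" --pt "0 0 -0.11 0" --pt "0 0 -0.13 0" --pt "0 0 -0.14 0" --pt "0 0 -0.14 0" --claw 1

```text
time: 18.3
ee_pos: [0.5986, -0.026, 0.2144]
eef_rot: [0.967, -0.256, 0.001, -0.0]
ft_force: [-0.3, -0.3, 0.5]
width: 0.0868
```

```bash
python3 snap.py wrist w12; python3 meas.py w12
python3 - <<'E'
from h import *
from bench import read_state
rel(read_state(),[.5775,.082,.213],48)
E
```

```text
tool x deg -29.69 pos [ 0.5986 -0.026   0.2144] shift [0. 0. 0.] roll None tilt [ 2.1e-03  5.0e-04 -1.0e+00] F [-0.3 -0.3  0.5] w 0.0868 t 18.3 q [-0.87  0.46  1.11  1.59 -0.42  1.35 -1.79] T [-0.02  0.21 -0.03]
orange [283. 196.] ctr [597.7 -25. ] size [13.9 40.6] rect ang -29.4 pca 151.7 z 0.0957 747
orange [207. 264.] ctr [581.5  59.9] size [29.8 11.1] rect ang 9.1 pca -171.1 z 0.0924 335
blue [185. 320.] ctr [562.6  82. ] size [32.6 16.4] rect ang 87.6 pca 95.5 z 0.1348 487
tool x deg -29.69 pos [ 0.5981 -0.0259  0.2131] shift [-0.0713 -0.0835  0.0001] roll -1.356 tilt [ 5.e-04  4.e-04 -1.e+00] F [ 0.   0.2 -0.5] w 0.0868 t 18.35 q [-0.86  0.46  1.11  1.59 -0.42  1.35 -1.79] T [-0.03  0.18  0.04]
```

View pics/w12.png

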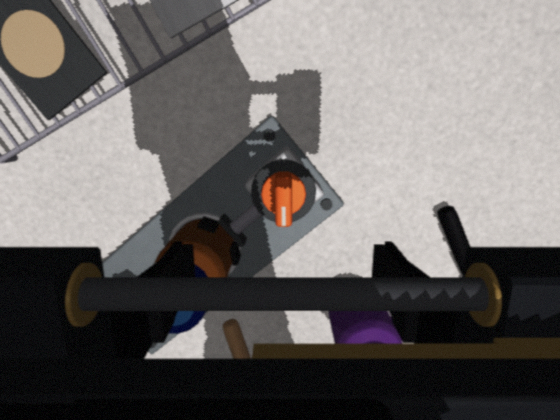

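The right knob at (283,196) stays at −29.4°, the same as the left, so both are home. Now I move above the cap.

Emit:
move_arm --pt "-0.003 -0.003 0 -0.05" --pt "-0.01 -0.012 0 -0.15" --pt "-0.017 -0.02 0 -0.28" --pt "-0.025 -0.029 0 -0.41" --pt "-0.032 -0.037 0 -0.54" --pt "-0.039 -0.046 0 -0.67" --pt "-0.046 -0.054 0 -0.8" --pt "-0.053 -0.062 0 -0.93" --pt "-0.06 -0.07 0 -1.06" --pt "-0.066 -0.077 0 -1.19" --pt "-0.07 -0.082 0 -1.29" --pt "-0.0713 -0.0835 0 -1.35" --pt "-0.0713 -0.0835 0 -1.355" --pt "-0.0713 -0.0835 0 -1.355"

```text
time: 19.75
ee_pos: [0.577, 0.0817, 0.2122]
eef_rot: [0.914, 0.405, -0.001, -0.0]
ft_force: [-0.5, -0.2, -1.0]
width: 0.0875
```

```bash
python3 snap.py wrist w13; python3 meas.py w13
python3 - <<'E'
from h import *
from bench import read_state
rel(read_state(),[.5775,.082,.104],48)
E
```

```text
tool x deg 47.84 pos [0.577  0.0817 0.2122] shift [0. 0. 0.] roll None tilt [-1.2e-03 -5.0e-04 -1.0e+00] F [-0.5 -0.2 -1. ] w 0.0875 t 19.75 q [-0.89  0.31  0.83  1.63 -0.23  1.31 -0.76] T [-0.13  0.12  0.01]
orange [177. 113.] ctr [558.  191.3] size [14.  40.6] rect ang -29.8 pca 151.2 z 0.0957 897
orange [262. 177.] ctr [575.3 107.5] size [41.6 11. ] rect ang 0.5 pca 177.1 z 0.0915 269
orange [309. 178.] ctr [602.9  80.6] size [28.3  6.4] rect ang 89.7 pca 88.7 z 0.0914 146
orange [366. 259.] ctr [584.9 -11.7] size [3.5 9.4] rect ang -26.2 pca 157.0 z 0.0942 61
blue [285. 210.] ctr [578.4  84.4] size [48.6 49.1] rect ang -80.3 pca 83.5 z 0.1347 3691
tool x deg 47.83 pos [0.5771 0.0816 0.2124] shift [6.000e-04 1.000e-04 1.084e-01] roll -0.003 tilt [-9.e-04 -4.e-04 -1.e+00] F [-0.7  1.  -0.5] w 0.0869 t 19.8 q [-0.89  0.31  0.83  1.63 -0.23  1.31 -0.76] T [-0.1   0.09 -0.  ]
```

View pics/w13.png

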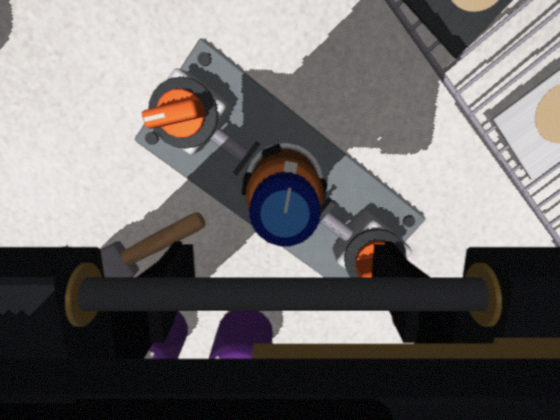

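The cap top at (285,210) is a 49 mm circle centred under the tool at height 0.1347 m. The shut jaws are at (250,155) and (327,205). I descend over it.

Emit:
move_arm --pt "0.0015 0 0.01 0" --pt "0.0015 0 0.03 0" --pt "0.0015 0 0.05 0" --pt "0.0015 0 0.068 0" --pt "0.0015 0 0.083 0" --pt "0.0015 0 0.095 0" --pt "0.0015 0 0.102 0" --pt "0.0015 0 0.106 0" --pt "0.0015 0 0.108 0" --pt "0.0015 0 0.108 0"

```text
time: 20.8
ee_pos: [0.5786, 0.0832, 0.1053]
eef_rot: [0.914, 0.406, 0.0, -0.0]
ft_force: [-0.4, 1.0, 0.7]
width: 0.0868
```

Emit:
move_arm --pt "0 0 0 0" --pt "0 0 0 0" --pt "0 0 0 0" --pt "0 0 0 0" --pt "0 0 0 0" --pt "0 0 0 0" --pt "0 0 0 0" --pt "0 0 0 0" --claw -1 --newtons 15

```text
time: 21.6
ee_pos: [0.5786, 0.0829, 0.1051]
eef_rot: [0.914, 0.406, 0.0, 0.0]
ft_force: [0.5, -1.3, -0.2]
width: 0.0494
```

```bash
python3 snap.py wrist w14
```

```text
tool x deg 47.94 pos [0.5786 0.0829 0.1051] shift [0. 0. 0.] roll None tilt [ 5.e-04 -1.e-04 -1.e+00] F [ 0.5 -1.3 -0.2] w 0.0494 t 21.6 q [-0.85  0.42  0.78  1.75 -0.33  1.11 -0.7 ] T [-0.36 -0.2   0.  ]
```

View pics/w14.png

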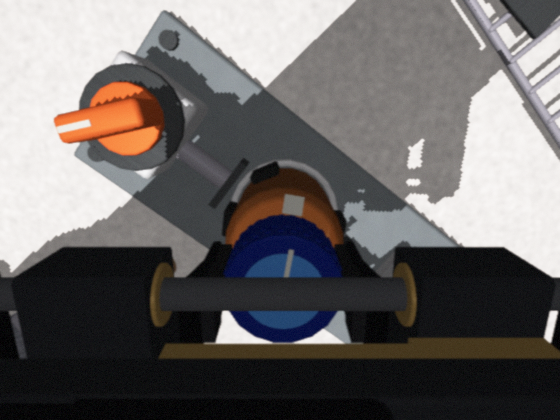

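The cap sits between the pads at (283,280), opening 49.4 mm with almost no side force. The jar's paint mark is at (293,205) and the cap's line at (290,262). I squeeze harder and turn 0.3 rad as a first check.

Emit:
move_arm --pt "0 0 0 0" --pt "0 0 0 0" --pt "0 0 0 0" --pt "0 0 0 -0.03" --pt "0 0 -0.0001 -0.08" --pt "0 0 -0.0003 -0.14" --pt "0 0 -0.0004 -0.2" --pt "0 0 -0.0005 -0.26" --pt "0 0 -0.0006 -0.3" --pt "0 0 -0.0006 -0.3" --newtons 55

```text
time: 22.65
ee_pos: [0.5787, 0.0828, 0.1057]
eef_rot: [0.842, 0.539, 0.0, 0.0]
ft_force: [3.1, -2.1, -1.4]
width: 0.0486
```

```bash
python3 snap.py wrist w15
```

```text
tool x deg 65.2 pos [0.5787 0.0828 0.1057] shift [0. 0. 0.] roll None tilt [ 7.e-04  0.e+00 -1.e+00] F [ 3.1 -2.1 -1.4] w 0.0486 t 22.65 q [-0.8   0.4   0.72  1.74 -0.29  1.11 -0.42] T [-0.59 -0.8  -0.31]
```

View pics/w15.png

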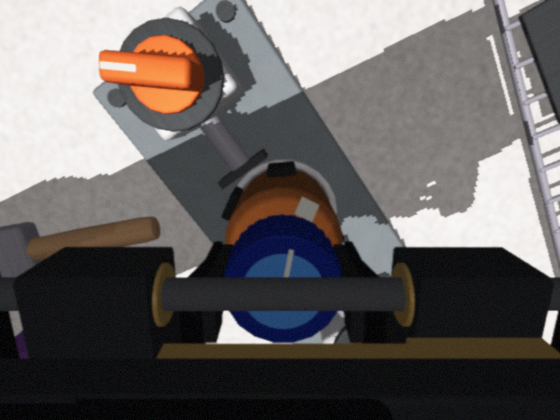

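The cap line stays at (290,262) relative to the gripper, so there is no slip. The paint mark moved to (307,208). I check that in world coordinates.

```bash
cat > mark.py <<'E'
import sys
from h import *
for tag in sys.argv[1:]:
    p,d,K,R,t=load(tag); hsv=cv2.cvtColor(p,cv2.COLOR_RGB2HSV)
    roi=np.zeros(d.shape,bool); roi[160:245,230:345]=1
    m=roi&(hsv[...,1]<110)&(hsv[...,2]>90)
    k,l,st,c=cv2.connectedComponentsWithStats(m.astype(np.uint8))
    for i in range(1,k):
        if st[i,4]<20: continue
        P=pts(l==i,d,K,R,t); q=np.median(P,0)
        if 0.07<q[2]<0.12: print(tag,c[i].round(1),st[i,4],q.round(4), "ang",np.degrees(np.arctan2(q[1]-.083,q[0]-.578)).round(1))
    m=(hsv[...,1]<130)&(hsv[...,2]>110); m[:245]=0;m[278:]=0;m[:,:240]=0;m[:,325:]=0
    P=pts(m,d,K,R,t); P=P[P[:,2]>.125]
    if len(P)>4:
        X=P[:,:2]-P[:,:2].mean(0); w,V=np.linalg.eigh(X.T@X); print("  cap line",np.degrees(np.arctan2(V[1,1],V[0,1])).round(1),len(P),np.median(P[:,2]).round(4))
E
python3 mark.py w14 w15
```

```text
w14 [292.9 204.7] 411 [0.5979 0.0995 0.0923] ang 39.6
  cap line -142.3 143 0.1351
w15 [306.4 208.8] 389 [0.5977 0.0998 0.0924] ang 40.4
  cap line 54.7 142 0.1356
```

The mark stays within 0.4 mm. The cap turned 17° and rose 0.5 mm. I carry on.

Emit:
move_arm --pt "0 0 -0.0001 -0.05" --pt "0 0 -0.0002 -0.12" --pt "0 0 -0.0004 -0.2" --pt "0 0 -0.0006 -0.28" --pt "0 0 -0.0007 -0.36" --pt "0 0 -0.0009 -0.44" --pt "0 0 -0.001 -0.52" --pt "0 0 -0.0012 -0.6" --pt "0 0 -0.0014 -0.68" --pt "0 0 -0.0015 -0.76" --pt "0 0 -0.0017 -0.84" --pt "0 0 -0.0018 -0.92" --pt "0 0 -0.002 -0.98" --pt "0 0 -0.002 -1.0" --pt "0 0 -0.002 -1.0"

```text
time: 24.2
ee_pos: [0.5786, 0.0829, 0.1077]
eef_rot: [0.482, 0.876, 0.0, 0.0]
ft_force: [4.0, -2.9, 0.0]
width: 0.0487
```

```bash
python3 snap.py wrist w16; python3 mark.py w16
```

```text
tool x deg 122.35 pos [0.5786 0.0829 0.1077] shift [0. 0. 0.] roll None tilt [ 4.e-04 -0.e+00 -1.e+00] F [ 4.  -2.9  0. ] w 0.0487 t 24.2 q [-0.66  0.36  0.53  1.74 -0.2   1.1   0.5 ] T [-0.62 -0.9  -0.32]
w16 [335.2 239.3] 74 [0.5972 0.1033 0.0912] ang 46.5
  cap line 112.0 156 0.1376
```

View pics/w16.png

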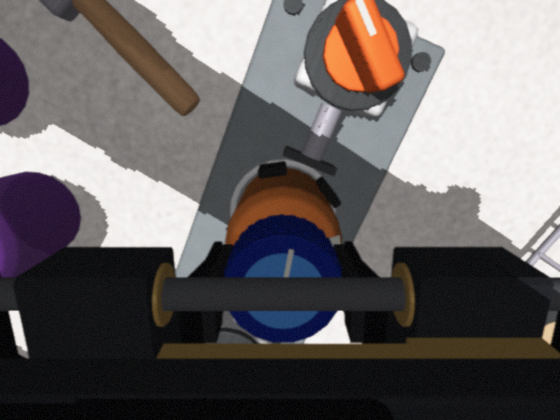

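The cap has turned 74° (1.30 rad) with no slip. The paint mark is now mostly hidden at (335,239). I turn 0.38 rad more, to about 1.68.

Emit:
move_arm --pt "0 0 -0.0001 -0.05" --pt "0 0 -0.0002 -0.12" --pt "0 0 -0.0004 -0.2" --pt "0 0 -0.0006 -0.28" --pt "0 0 -0.0007 -0.35" --pt "0 0 -0.0008 -0.38" --pt "0 0 -0.0008 -0.38" --pt "0 0 -0.0008 -0.38"

```text
time: 25.05
ee_pos: [0.5785, 0.0829, 0.1084]
eef_rot: [0.308, 0.951, -0.0, 0.0]
ft_force: [3.7, -1.5, -0.2]
width: 0.0483
```

```bash
python3 snap.py wrist w17; python3 mark.py w17
```

```text
tool x deg 144.08 pos [0.5785 0.0829 0.1084] shift [0. 0. 0.] roll None tilt [ 2.e-04 -1.e-04 -1.e+00] F [ 3.7 -1.5 -0.2] w 0.0483 t 25.05 q [-0.6   0.35  0.47  1.73 -0.17  1.1   0.86] T [-0.54 -1.01 -0.33]
  cap line 134.0 150 0.1384
```

The cap has turned 96° (1.68 rad), and its top height of 0.1384 m is +3.4 mm, as expected. I lift 38 mm.

Emit:
move_arm --pt "0 0 -0.001 0" --pt "0 0 -0.002 0" --pt "0 0 -0.004 0" --pt "0 0 -0.007 0" --pt "0 0 -0.01 0" --pt "0 0 -0.014 0" --pt "0 0 -0.018 0" --pt "0 0 -0.022 0" --pt "0 0 -0.026 0" --pt "0 0 -0.03 0" --pt "0 0 -0.034 0" --pt "0 0 -0.037 0" --pt "0 0 -0.038 0" --pt "0 0 -0.038 0" --pt "0 0 -0.038 0" --pt "0 0 -0.038 0"

```text
time: 26.7
ee_pos: [0.5783, 0.083, 0.1462]
eef_rot: [0.307, 0.952, -0.0, -0.0]
ft_force: [0.9, 0.8, -0.5]
width: 0.0486
```

```bash
python3 snap.py wrist w18; python3 mark.py w18;python3 meas.py w18; python3 snap.py side s18
python3 - <<'E'
import cv2
p=cv2.imread("pics/s18.png"); cv2.imwrite("pics/s18c.png",cv2.resize(p[140:270,220:360],None,fx=4,fy=4,interpolation=cv2.INTER_CUBIC))
E
```

```text
tool x deg 144.2 pos [0.5783 0.083  0.1462] shift [0. 0. 0.] roll None tilt [-3.e-04 -0.e+00 -1.e+00] F [ 0.9  0.8 -0.5] w 0.0486 t 26.7 q [-0.61  0.31  0.48  1.69 -0.15  1.17  0.85] T [-0.05  0.    0.04]
w18 [327.7 233.8] 20 [0.5976 0.1043 0.0908] ang 47.4
  cap line 134.2 134 0.1763
orange [401. 100.] ctr [557. 191.] size [14.1 42. ] rect ang -29.6 pca 151.7 z 0.0957 1707
orange [282. 202.] ctr [566.1  90.3] size [57.2 32.9] rect ang 56.5 pca 54.9 z 0.0921 1432
tool x deg 144.2 pos [0.5783 0.0831 0.1462] shift [0. 0. 0.] roll None tilt [-3.e-04  0.e+00 -1.e+00] F [ 0.9 -0.3 -0.7] w 0.0478 t 26.75 q [-0.61  0.31  0.48  1.69 -0.15  1.17  0.85] T [-0.01 -0.03  0.06]
```

View pics/w18.png

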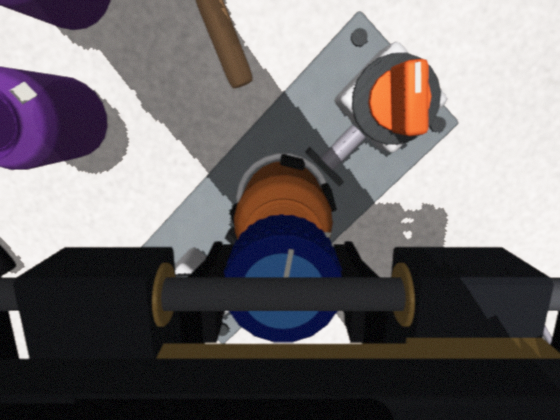

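View pics/s18c.png

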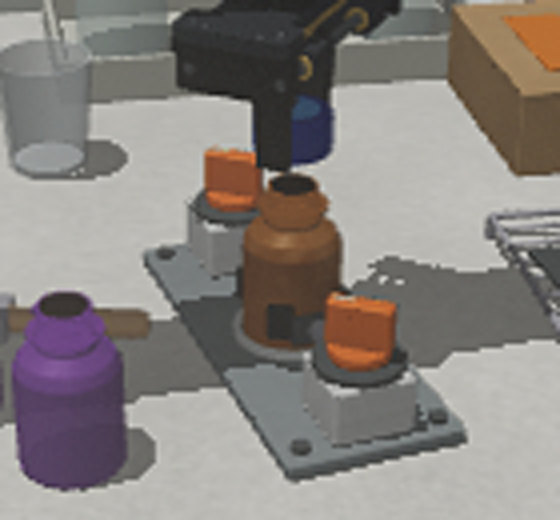

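The side view shows the open neck at crop (293,185) and the cap above it, centred at x≈293. The jar stands upright between the jaws. Cap top at 0.176 m puts its lower edge about 26 mm above the mouth, and the arm is still. I hand in.

```bash
python3 -c "
from bench import r
print(r.close_job())"
```

```text
the job is handed in; nothing more can be done
None
```

I clamped the jar, unscrewed the cap and handed the job in at about 27 s of the 61 s, still holding the cap above the open jar. No verdict was reported.

- **Knobs:** I turned both clockwise until the yaw torque rose to about 0.9–1.0 N m and the bars stopped following. They ended at about −29° in the world frame, −40° in the stand's. The left knob was measured again after the lift and had not moved. The right one was last measured just before the unscrewing, and the final side picture shows it still turned home.
- **Cap:** I turned it anticlockwise 96° (1.68 rad) by its white line, with no slip in the fingers, then lifted it straight up 38 mm. At the end its lower edge was about 26 mm above the mouth. It was level, held at 48 mm opening with 55 N set, and the wrist force was near zero.
- **Jar:** It stands upright in its seat. The paint dot stayed within 0.4 mm over the first 0.3 rad of the turn.

**Weaker checks:**
- The dot was mostly hidden after that. Its visible remnant read about 5 mm from its starting place, at an angle 7–8° further round. I put that down to the partial view, but I did not confirm it.
- The camera views disagreed by up to about 6 mm on where the right knob stood and about 5 mm for the cap. I therefore used the midpoint of the two gripped knobs, moved about 1 mm toward the wrist camera's reading, for the jar's axis.
- I did not measure the bystanders again at the end. The path stayed clear of them.

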